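# Load the bottle warmer in order, then hold its sprung lid ready to drop

## Task

Raise the block warmer's sprung lid by its grip bar past its balance point and let go, so that it stands open by itself. Well 1 already has its dropper bottle: set one of the two bottles on the worktop into well 2 and then the other into well 3, seated upright on the well floor and released, with the lid still standing open. Then take the lid by its bar again, bring it down to just below its balance point, where it would fall shut if let go, and finish while still holding it there, still, ready to be dropped on the start signal; leave the crucible, the glass bottle and the tip box where they are.

Things in the scene. Friction and masses are not known exactly. Their poses are not given: they have to be found in the camera images.
- warmer: white open-topped case fixed to the worktop, 140 (x) x 214 (y) x 124 mm high; origin mid-underside; display front at its -x, hinge at +x. In it a metal block, top 46 mm above the worktop, with three wells in a row along y, 58 mm apart, 42 mm wide, 34 mm deep, marked 1 to 3 by dots, from the left (+y). Above the block it is hollow, 128 x 202 mm inside, rim at 124 mm
- well_1 (a point): middle of the floor of well 1 (one dot, the left one), 12 mm above the worktop; it already has its bottle at the start. Axes as the warmer's
- well_2 (a point): middle of the floor of well 2 (two dots, the middle one), 12 mm above the worktop, empty at the start; the mouth is 34 mm above this point. Axes as the warmer's
- well_3 (a point): middle of the floor of well 3 (three dots, the right one), 12 mm above the worktop, empty at the start; the mouth is 34 mm above this point. Axes as the warmer's
- lid_hinge (a point): point on the lid's hinge axis, mid-width, 130 mm above the worktop and 76 mm behind the warmer's middle; the hinge axis is the warmer's y axis
- lid_bar (a point): middle of the lid's grip bar: round steel bar, 12 mm diameter, along the warmer's y, 86 mm long between two 10 mm arms, 40 mm beyond the lid's front edge in the lid's plane. From the hinge axis it lies at 190 mm x (-cos q, sin q) in the warmer's x and z, q = lid joint value; shut, it stands in front of the case at rim height. From above it can be pinched at every lid angle
- lid (a joint): lid angle, rad: 0 shut (at the start), 1.60 open on its stop. Flat, 10 mm thick, clear window in grey metal frame, 150 mm hinge to front edge, sprung, damped 0.25 N m s/rad. Balance at 1.00: below it falls shut by itself (1.5 N up at the bar opens it), above it swings open by itself and stays (2.3 N at the bar pulls it back). 'Just below' balance means 0.72 to 0.94
- dropper_in: amber dropper bottle (brown body, black dropper top), 38 mm diameter body up to 66 mm high, above it the black dropper top of 24 mm diameter (narrower at its tip) up to 108 mm; 65 g (mass varies); origin in the middle of its underside, z up; already standing in well 1, to be left there
- dropper_a: amber dropper bottle (brown body, black dropper top), 38 mm diameter body up to 66 mm high, above it the black dropper top of 24 mm diameter (narrower at its tip) up to 108 mm; 65 g (mass varies); origin in the middle of its underside, z up; on the worktop to the right of the warmer; either of the two may go into well 2 or 3
- dropper_b: amber dropper bottle (brown body, black dropper top), 38 mm diameter body up to 66 mm high, above it the black dropper top of 24 mm diameter (narrower at its tip) up to 108 mm; 65 g (mass varies); origin in the middle of its underside, z up; on the worktop to the right of the warmer; the same as the other
- crucible: bystander: white porcelain crucible, 43 mm wide, 32 mm high, origin in the middle of its underside
- bottle_w: bystander: empty clear glass sample bottle, 56 mm diameter, 112 mm high, origin in the middle of its underside
- tips: bystander: shut pipette tip box, 91 x 118 mm, 72 mm high, origin in the middle of its underside
- retort_stand: obstacle, never moves: retort stand left of the warmer; its upright rod, 10 mm thick and 500 mm high, stands 0.51 m from the base axis at world x 0.33, y 0.39, between the arm's start and the work; at 400 mm height a clamp arm with a hanging pipette reaches from it to about x 0.49, y 0.14. A hand drawn in to within 0.37 m of the base axis swings past in front of it. Origin near its middle
There are look-alikes about, which are no part of the job. What is shaped like the dropper_b but pink or red is not meant. Leave any pink or yellow look-alike of the dropper_a alone.

How it is judged:
By the outcome, as a careful person would: the job done as asked, in the order asked, and still so for the second after the job is handed in, while the arm keeps its last pose, push and grip.
It also fails if it takes over 72 s, if anything falls off the work surface, if the arm or the gripper's body presses on something with over 40 N, if the wrist force passes 120 N, or if a joint passes its speed limit or range.

## Robot

A 6-joint arm with a two-finger parallel gripper is mounted at the origin on a cart in front of the work surface, level with it; the furniture and walls round the work are solid. World frame = base frame: x ahead of the robot, y to its left, z up, the work surface at z = 0. Lengths are in mm, angles in degrees, forces in N, time in s.
With the tool pointing down it reaches from about 250 to 775 mm from the base axis. Payload 4 kg.
Tool frame: the origin (TCP) lies midway between the tips of the shut fingers; the grasp point (between the pads) lies ctrl.grip_point_offset behind it (ctrl.grip_point_offset is the distance from the TCP to the grasp point, in mm); z points along the fingers, y is the line along which they close (so a half turn about z gives the same grasp; the last joint's range is limited). The gripper opens to 94 mm and grips with 3 to 60 N. Pads are 16 mm wide; open, the fingers measure 119 mm over their backs; the gripper's body (75 mm by 177 mm) begins 78 mm behind the grasp point.
Start: joints at [59.124, 4.996, 78.535, -0, 96.463, -5.907], TCP at [232.187, 498.608, 205.506] pointing down, gripper open.
Joint ranges: [-177.83, 177.83], [-43.37, 116.18], [15.69, 146.23], [-61.86, 241.86], [9.47, 152.12], [-147.06, 147.06]. Speed limits (degrees/s): [159.86, 159.86, 180, 180, 180, 180].

## Interface

Orientations are given as [roll, pitch, yaw] about the fixed x, y, z axes, in that order (R = Rz(yaw) Ry(pitch) Rx(roll)).
In Python, from plant import observe, vision, ticket, ctrl gives the robot as it stands.
- The arm moves only by the shell command python3 -m inch 'ROWS' [OPENING] [FORCE]. ROWS is a JSON object of lists of equal length, an entry for each row: "translation": the shift along the tool's x, y, z each as a share of 0.08 m, from -1 to 1, a list of three; "delta_rot": the turn, a rotation vector about the tool's x, y, z each as a share of 180 degrees, from -1 to 1, a list of three. A call has 1 to 20 rows; each row shifts and turns the commanded pose from where the row before left it, along the tool's axes as they then stand; what a row does not reach is not made up. A row lasts 1/8 s, in which the tool goes at most 62.5 mm and 10.7 degrees, less where a joint would pass 70% of its speed; a pose out of reach is approached as far as the arm can. A call with a number of a shift or a turn outside -1 to 1 is refused whole. A call with a gripper value outside its range is refused whole. OPENING is the finger opening in mm, from 0 to 94, set as the call begins (- or left out, the last holds). The fingers move at their own pace and stop on an object; FORCE is the grip in N (left out, the last holds). Time passes only in rows, so rows that do not move let the fingers close. It gives the time, the measured TCP pose, the force, the opening and the grip force at its end, in the units of the state.
- observe(): the state, without advancing time (a new reading comes with each control period).
- vision.snapshot(name): name is "side" or "top"; returns a dict with "frame" (420x560x3 uint8, blue, green, red), "fx", "fy", "cx", "cy" (pixels), "T" (4x4, takes a point from camera to world coordinates). Camera axes: x right, y down, z forward; pixel columns grow to the right and rows downward; lengths in mm; the calibration is good to about 2 mm. A picture is of the moment at which its call begins. There is no depth.
- ticket.finish_job(): hands the job in; it is judged then, once.
The state is a dict: "t": time; "q": joint angles; "joint_vel": joint speeds; "joint_efforts": joint torques, N m; "eef_pos": TCP position; "tcp_rot": TCP orientation; "wrist_force": force on the tool from outside, world axes, zero at the start; "torque": the same for the moment, N m; "opening": opening from 0.0 (shut) to 1.0 (fully open); "finger_force": force on a finger pad.
Only numpy, scipy, OpenCV 4.12 (cv2) and the standard library are available. Lean on these libraries where they do the work, as an engineer would, in place of code of your own. Each camera call takes 0.05 s, during which the arm holds its last target. There are 200 camera calls.

## Working session

There is one attempt and no reset: what is moved stays moved. The work goes in short steps, Python scripts to look and compute and a shell command to move; the robot and the scene stay as the last step left them, time stands still between calls to the robot, and variables do not carry over. Pictures are saved under pics/ and viewed, at most 10 in all, crops included, and the job is handed in when it is done.

```bash
ls; mkdir -p pics
python3 - <<'E'
from plant import observe, vision, ctrl
import cv2
s=observe();print(s, ctrl.grip_point_offset)
for n in("top","side"):
    d=vision.snapshot(n);cv2.imwrite(f"pics/{n}0.png",d["frame"]);print(n,d["fx"],d["fy"],d["cx"],d["cy"],d["T"])
E
```

```text
pics
{'t': 0.0, 'q': array([ 5.91242881e+01,  5.03906670e+00,  7.86228419e+01,  1.57485565e-03,
        9.64627326e+01, -5.90681408e+00]), 'joint_vel': array([-0.02977137,  0.07631275, -0.01052953, -0.03091231,  0.03934161,
        0.07611807]), 'joint_efforts': array([-3.03057150e-04, -3.40182817e+01, -3.02432191e+01,  7.18296831e-02,
        3.31028039e-02, -1.82662502e-04]), 'eef_pos': array([231.88347806, 498.13393999, 204.32143001]), 'tcp_rot': array([-1.79876182e+02, -1.43838424e-02,  1.55031262e+02]), 'wrist_force': array([ 0.1244263 , -0.42631578, -0.53339263]), 'torque': array([-0.01132532, -0.02852303, -0.01624151]), 'finger_force': 0.0, 'opening': 1.0008609226406784} 18.8
top 495.4138022331562 495.4138022331562 285.4390804453714 212.67763923909868 [[ 3.46651835e-03 -9.92183299e-01  1.24740872e-01  3.82335796e+02]
 [-9.99728576e-01 -5.64693519e-04  2.32906659e-02 -5.33524996e+01]
 [-2.30381694e-02 -1.24787751e-01 -9.91915954e-01  1.40534818e+03]
 [ 0.00000000e+00  0.00000000e+00  0.00000000e+00  1.00000000e+00]]
side 512.7984390428727 512.7984390428727 284.6526459038933 205.2785796234098 [[ 6.48709161e-01 -6.54190141e-01  3.88859465e-01  3.69693157e+01]
 [-7.60868934e-01 -5.68229516e-01  3.13358712e-01 -4.66209570e+02]
 [ 1.59652454e-02 -4.99149754e-01 -8.66368648e-01  1.25804005e+03]
 [ 0.00000000e+00  0.00000000e+00  0.00000000e+00  1.00000000e+00]]
```

View pics/top0.png

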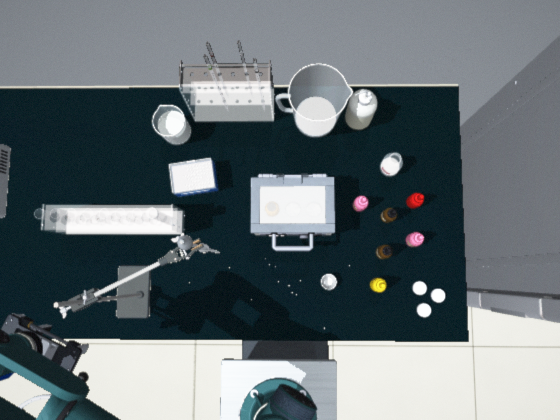

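View pics/side0.png

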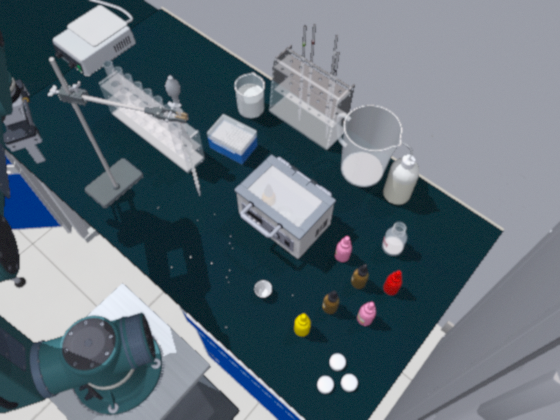

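Top view: the warmer is at (292,205) with its bar at (292,243). Two bottles are brown, at (389,214) and (384,252), and these match the amber description. The look-alikes are pink (361,203) and (415,240), red (415,200) and yellow (378,285). Next I confirm this in an enlarged crop.

```bash
cat > h.py <<'E'
import numpy as np, cv2
from plant import observe, vision
def ray(d,u,v):
    T=np.array(d["T"]); r=T[:3,:3]@np.array([(u-d["cx"])/d["fx"],(v-d["cy"])/d["fy"],1]); return T[:3,3],r/np.linalg.norm(r)
def plane(d,u,v,z):
    o,r=ray(d,u,v); return o+r*(z-o[2])/r[2]
def tri(d1,p1,d2,p2):
    o1,r1=ray(d1,*p1);o2,r2=ray(d2,*p2)
    s=np.linalg.lstsq(np.c_[r1,-r2],o2-o1,rcond=None)[0]
    a,b=o1+s[0]*r1,o2+s[1]*r2; return (a+b)/2,np.linalg.norm(a-b)
def proj(d,p):
    T=np.array(d["T"]); c=T[:3,:3].T@(np.array(p)-T[:3,3]); return np.array([d["fx"]*c[0]/c[2]+d["cx"],d["fy"]*c[1]/c[2]+d["cy"]])
def brown(d,box):
    h=cv2.cvtColor(d["frame"],cv2.COLOR_BGR2HSV); m=cv2.inRange(h,(5,90,40),(22,255,190))
    n,l,s,c=cv2.connectedComponentsWithStats(m); x0,y0,x1,y1=box
    return [(s[i].tolist(),c[i].round(1).tolist()) for i in range(1,n) if s[i,4]>15 and x0<c[i][0]<x1 and y0<c[i][1]<y1]
E
python3 - <<'E'
from h import *
t=vision.snapshot("top");s=vision.snapshot("side")
print(brown(t,(240,160,440,320)));print(brown(s,(200,150,450,350)))
a=cv2.resize(t["frame"][165:305,240:430],None,fx=4,fy=4,interpolation=cv2.INTER_CUBIC);cv2.imwrite("pics/crop_t.png",a)
a=cv2.resize(s["frame"][150:340,225:415],None,fx=3.1,fy=3.1,interpolation=cv2.INTER_CUBIC);cv2.imwrite("pics/crop_s.png",a)
E
```

```text
[([383, 208, 14, 14, 88], [387.8, 215.7]), ([378, 245, 14, 14, 91], [382.2, 252.0])]
[([352, 270, 16, 19, 177], [358.5, 279.6]), ([322, 295, 17, 19, 167], [329.7, 305.1])]
```

View pics/crop_t.png

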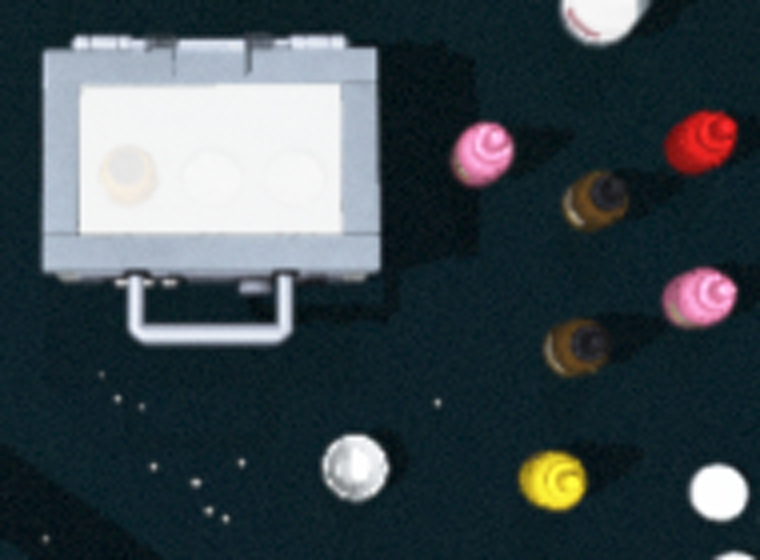

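View pics/crop_s.png

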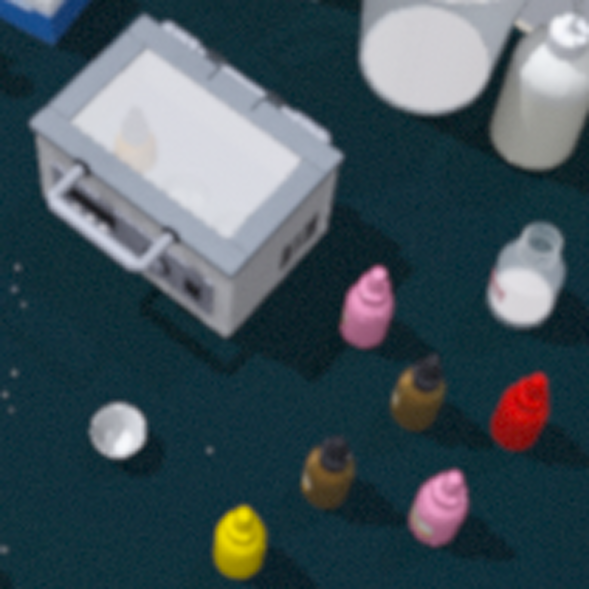

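Both crops confirm that the two brown bottles with black tops are dropper_a and dropper_b. In the top crop they are at (595,200) and (577,347), in the side crop at (418,395) and (328,473). The pink, red and yellow ones are look-alikes. The bar's middle is at top crop (211,334).

Run:
```python
from h import *
t=vision.snapshot("top");s=vision.snapshot("side")
np.set_printoptions(precision=1,suppress=True)
T=lambda u,v:(240+(u-1.5)/4,165+(v-1.5)/4)
S=lambda u,v:(225+(u-1)/3.1,150+(v-1)/3.1)
for n,a,b in(("Atip",(608,188),(430,362)),("Btip",(591,341),(337,444))): print(n,tri(t,T(*a),s,S(*b)),plane(t,*T(*a),108)[:2])
for a,b in(((387.8,215.7),(358.5,279.6)),((382.2,252),(329.7,305.1))): print("body",tri(t,a,s,b))
print("corners")
for p in((42,48),(378,48),(380,271),(42,271)): print(plane(t,*T(*p),135))
for p in((150,15),(343,157),(230,276),(32,122)): print("s",plane(s,*S(*p),135))
print("bar",plane(t,*T(211,332),130),plane(t,*T(134,332),130),plane(t,*T(286,332),130))
print("bar side ends",plane(s,*S(55,200),130),plane(s,*S(140,262),130))
print("crucible",plane(t,*T(356,468),16))
# amber well outline seen through the window
print("dropper_in", plane(t,*T(129,165),115))
# fine mask of lid frame
h=cv2.cvtColor(t["frame"],cv2.COLOR_BGR2GRAY); m=(h[150:275,240:345]>90).astype('uint8')
m=cv2.morphologyEx(m,cv2.MORPH_OPEN,np.ones((15,15)))
c=max(cv2.findContours(m,0,2)[0],key=cv2.contourArea); r=cv2.minAreaRect(c);print(r,np.array([plane(t,u+240,v+150,135)for u,v in cv2.boxPoints(r)]))
```

```text
Atip (array([ 550.2, -304.1,  101.1]), np.float64(2.3809831068767675)) [ 548.4 -302. ]
Btip (array([ 448.9, -290.4,  100.9]), np.float64(1.4304140210720904)) [ 448.  -288.6]
body (array([ 547.2, -306.6,   25.6]), np.float64(0.7398347408345533))
body (array([ 447. , -290.8,   18.3]), np.float64(0.9484075762575896))
corners
[637.   69.1 135. ]
[ 636.7 -150.   135. ]
[ 491.2 -150.   135. ]
[490.9  67.3 135. ]
s [640.1  65.3 135. ]
s [ 636.7 -148.   135. ]
s [ 492.2 -147.2  135. ]
s [494.   67.6 135. ]
bar [452.2 -41.6 130. ] [452.   8. 130.] [452.3 -89.7 130. ]
bar side ends [454.1   5.1 130. ] [457.  -83.9 130. ]
crucible [ 364.4 -141.2   16. ]
dropper_in [562.6  12.7 115. ]
((52.49999237060547, 53.49999237060547), (82.99998474121094, 58.99999237060547), 0.0) [[ 489.3   65.   135. ]
 [ 644.    66.9  135. ]
 [ 643.7 -149.7  135. ]
 [ 489.6 -148.3  135. ]]
```

Results so far:
- **Warmer:** yaw about 0, bar at about (452, -41, 130). Lid edge minus bar is 39 mm and the lid is 147 mm deep, both matching the sizes given. This puts the hinge x near 642 and the wells' x near 566.
- **Bottles:** A at about (548.5, -304), B at about (448, -290).

Now I draw in, turn to yaw 90 and swing past the stand.

```bash
cat > go.py <<'E'
import sys,numpy as np
from scipy.spatial.transform import Rotation as R
from plant import observe
s=observe();p=s["eef_pos"];r=R.from_euler("xyz",s["tcp_rot"],degrees=True)
np.set_printoptions(precision=3,suppress=True)
print("t",round(s["t"],2),"p",p,"rot",s["tcp_rot"],"F",s["wrist_force"],"open",round(s["opening"]*94,1),"ff",s["finger_force"])
if len(sys.argv)>1:
    g=np.array(eval(sys.argv[1]),float); yaw=float(sys.argv[2]) if len(sys.argv)>2 else s["tcp_rot"][2]
    print("turn shares total",(r.inv()*R.from_euler("xyz",[180,0,yaw],degrees=True)).as_rotvec(degrees=True)/180)
    rn=R.from_euler("xyz",[180,0,yaw],degrees=True)
    print("shift shares total (nominal down, yaw)",rn.inv().apply(g-p)/80)
E
python3 -m inch '{"translation":[[0,-0.55,0],[0,-0.55,0],[0,-0.55,0],[0,-0.55,0],[0,-0.55,0],[0,0,0],[0,0,0],[0,0,0],[0,0,0],[0,0,0],[0,0,0],[0,0,0],[-0.51,0.3,0],[-0.51,0.3,0],[-0.51,0.3,0],[-0.51,0.3,0],[-0.51,0.3,0],[-0.51,0.3,0],[-0.51,0.3,0],[-0.51,0.3,0]],"delta_rot":[[0,0,0],[0,0,0],[0,0,0],[0,0,0],[0,0,0],[0,0,0.0516],[0,0,0.0516],[0,0,0.0516],[0,0,0.0516],[0,0,0.0516],[0,0,0.0516],[0,0,0.0516],[0,0,0],[0,0,0],[0,0,0],[0,0,0],[0,0,0],[0,0,0],[0,0,0],[0,0,0]]}' 30
python3 go.py '[452,-41,205]' 90
```

```text
t: 2.8
eef_pos: [331.9, -28.8, 205.7]
tcp_rot: [179.9, -0.0, 90.0]
wrist_force: [-0.6, 1.0, -0.1]
opening: 0.319
finger_force: 0.0
t 2.8 p [331.935 -28.806 205.714] rot [179.924  -0.007  89.963] F [-0.556  0.962 -0.141] open 30.0 ff 0.0
turn shares total [ 0. -0. -0.]
shift shares total (nominal down, yaw) [-0.152  1.501  0.009]
```

```bash
python3 -m inch '{"translation":[[-0.05,0.5,0],[-0.05,0.5,0],[-0.05,0.5,0],[0,0,0],[0,0,0.3],[0,0,0.3],[0,0,0.3],[0,0,0.28],[0,0,0],[0,0,0]],"delta_rot":[[0,0,0],[0,0,0],[0,0,0],[0,0,0],[0,0,0],[0,0,0],[0,0,0],[0,0,0],[0,0,0],[0,0,0]]}' 30 &&
python3 go.py
python3 - <<'E'
from h import *
t=vision.snapshot("top");s=vision.snapshot("side")
a=cv2.resize(t["frame"][190:290,240:350],(400,364),interpolation=cv2.INTER_CUBIC)
b=cv2.resize(s["frame"][140:240,220:330],(400,364),interpolation=cv2.INTER_CUBIC)
cv2.imwrite("pics/bar.png",np.hstack([a,b]))
E
```

```text
t: 4.05
eef_pos: [451.6, -39.2, 112.3]
tcp_rot: [179.9, 0.0, 90.0]
wrist_force: [0.3, 0.3, 0.0]
opening: 0.317
finger_force: 0.0
t 4.05 p [451.583 -39.198 112.273] rot [179.902   0.017  90.017] F [0.345 0.284 0.031] open 29.8 ff 0.0
```

View pics/bar.png

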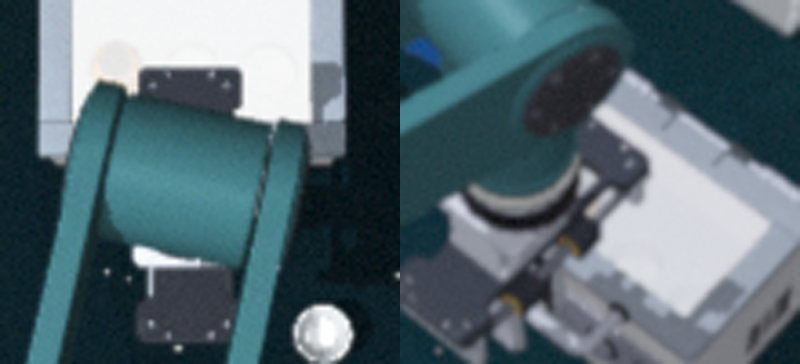

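The fingers stand around the bar, at about (560,320) in the right half. Nothing was touched (force about 0). Closing.

```bash
python3 -m inch '{"translation":[[0,0,0],[0,0,0],[0,0,0],[0,0,0],[0,0,0],[0,0,0]],"delta_rot":[[0,0,0],[0,0,0],[0,0,0],[0,0,0],[0,0,0],[0,0,0]]}' 0 25
python3 - <<'E'
import numpy as np
# arc rows, tool yaw 90: ty=dx/80, tz=-dz/80
q=np.linspace(0,1.25,11);x=-190*np.cos(q);z=190*np.sin(q)
print(np.round(np.c_[np.diff(x),-np.diff(z)]/80,2).tolist())
E
```

```text
t: 4.9
eef_pos: [451.9, -39.2, 111.4]
tcp_rot: [179.9, 0.0, 90.0]
wrist_force: [2.9, -0.9, 1.9]
opening: 0.118
finger_force: 25.0
[[0.02, -0.3], [0.06, -0.29], [0.09, -0.28], [0.13, -0.27], [0.16, -0.25], [0.19, -0.23], [0.22, -0.2], [0.24, -0.18], [0.26, -0.14], [0.28, -0.11]]
```

```bash
python3 -m inch '{"translation":[[0,0.01,-0.15],[0,0.01,-0.15],[0,0.03,-0.145],[0,0.03,-0.145],[0,0.045,-0.14],[0,0.045,-0.14],[0,0.065,-0.135],[0,0.065,-0.135],[0,0.08,-0.125],[0,0.08,-0.125],[0,0.19,-0.23],[0,0.22,-0.2],[0,0.24,-0.18],[0,0.26,-0.14],[0,0.27,-0.11],[0,0,0],[0,0,0]],"delta_rot":[[0,0,0],[0,0,0],[0,0,0],[0,0,0],[0,0,0],[0,0,0],[0,0,0],[0,0,0],[0,0,0],[0,0,0],[0,0,0],[0,0,0],[0,0,0],[0,0,0],[0,0,0],[0,0,0],[0,0,0]]}' ; python3 go.py
```

```text
t: 7.02
eef_pos: [584.8, -39.1, 295.0]
tcp_rot: [179.5, 0.0, 90.0]
wrist_force: [0.1, -0.9, 5.6]
opening: 0.121
finger_force: 25.0
t 7.03 p [584.831 -39.064 294.982] rot [179.51    0.033  90.043] F [ 0.096 -0.864  5.64 ] open 11.4 ff 25.0035560131073
```

```bash
python3 -m inch '{"translation":[[0,0,0],[0,0,0],[0,0,0],[0,0,0],[0,0,-0.2],[0,0,-0.2],[0,0,-0.25],[0,0,-0.25],[0,-0.4,0],[0,-0.5,0],[0,-0.5,0],[0,-0.5,0],[0,0,0]],"delta_rot":[[0,0,0],[0,0,0],[0,0,0],[0,0,0],[0,0,0],[0,0,0],[0,0,0],[0,0,0],[0,0,0],[0,0,0],[0,0,0],[0,0,0],[0,0,0]]}' 40; python3 go.py '[448,-290,170]' 90;  python3 - <<'E'
from h import *
t=vision.snapshot("top");s=vision.snapshot("side")
a=cv2.resize(t["frame"][165:305,240:430],(760,560),interpolation=cv2.INTER_CUBIC);cv2.imwrite("pics/open.png",a)
print(brown(t,(240,160,440,320)));print(brown(s,(200,150,450,350)))
E
```

```text
t: 8.65
eef_pos: [428.7, -39.0, 365.7]
tcp_rot: [179.8, 0.1, 90.0]
wrist_force: [0.6, 1.3, 0.9]
opening: 0.427
finger_force: 0.0
t 8.65 p [428.694 -39.015 365.748] rot [179.774   0.052  89.978] F [0.564 1.337 0.884] open 40.2 ff 0.0
turn shares total [ 0.001  0.    -0.   ]
shift shares total (nominal down, yaw) [-3.137  0.241  2.447]
[([381, 208, 16, 15, 107], [387.5, 216.0]), ([378, 245, 14, 14, 94], [382.3, 251.9])]
[([231, 165, 7, 7, 21], [234.6, 167.6]), ([262, 194, 11, 7, 40], [265.8, 197.0]), ([351, 269, 17, 20, 188], [358.6, 279.5]), ([323, 294, 16, 20, 183], [329.8, 304.9])]
```

View pics/open.png

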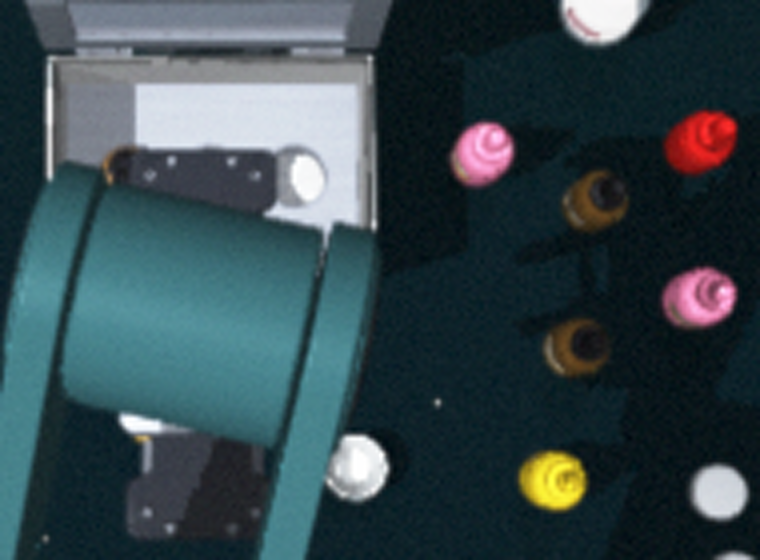

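The lid stands open by itself (frame edge at rows 0–45), and well 3 is visible empty at (303,175). Next, bottle B: squeeze it in x to centre it, then re-grip its cap along y.

```bash
python3 -m inch '{"translation":[[-0.52,0.04,0],[-0.52,0.04,0],[-0.52,0.04,0],[-0.52,0.04,0],[-0.52,0.04,0],[-0.53,0.04,0],[0,0,0.45],[0,0,0.45],[0,0,0.45],[0,0,0.45],[0,0,0.45],[0,0,0.45],[0,0,0],[0,0,0]],"delta_rot":[[0,0,0],[0,0,0],[0,0,0],[0,0,0],[0,0,0],[0,0,0],[0,0,0],[0,0,0],[0,0,0],[0,0,0],[0,0,0],[0,0,0],[0,0,0],[0,0,0]]}' 64; python3 go.py '[448,-290,23]' 90
```

```text
t: 10.5
eef_pos: [450.9, -290.2, 148.1]
tcp_rot: [179.9, 0.0, 90.0]
wrist_force: [0.4, 0.3, -0.0]
opening: 0.683
finger_force: 0.0
t 10.5 p [ 450.868 -290.167  148.135] rot [179.944   0.036  90.026] F [ 0.367  0.347 -0.027] open 64.2 ff 0.0
turn shares total [0. 0. 0.]
shift shares total (nominal down, yaw) [ 0.002 -0.036  1.564]
```

```bash
python3 -m inch '{"translation":[[0,-0.035,0.31],[0,0,0.31],[0,0,0.31],[0,0,0.31],[0,0,0.31],[0,0,0]],"delta_rot":[[0,0,0],[0,0,0],[0,0,0],[0,0,0],[0,0,0],[0,0,0]]}' 64; python3 -m inch '{"translation":[[0,0,0],[0,0,0],[0,0,0],[0,0,0],[0,0,0],[0,0,0],[0,0,0]],"delta_rot":[[0,0,0],[0,0,0],[0,0,0],[0,0,0],[0,0,0],[0,0,0],[0,0,0]]}' 0 5; python3 go.py
```

```text
t: 11.25
eef_pos: [447.2, -289.6, 23.1]
tcp_rot: [-180.0, -0.0, 90.0]
wrist_force: [-0.1, -0.6, 0.0]
opening: 0.68
finger_force: 0.0
t: 12.12
eef_pos: [448.0, -290.0, 24.1]
tcp_rot: [179.9, 0.1, 90.0]
wrist_force: [0.9, -0.8, 5.7]
opening: 0.397
finger_force: 5.0
t 12.12 p [ 448.011 -290.037   24.114] rot [179.87    0.07   90.017] F [ 0.862 -0.761  5.722] open 37.3 ff 5.00021865736926
```

```bash
python3 -m inch '{"translation":[[0,0,0],[0,0,0],[0,0,-0.33],[0,0,-0.33],[0,0,-0.33],[0,0,-0.33],[0,0,0],[0,0,0],[0,0,0],[0,0,0],[0,0,0],[0,0,0],[0,0,0],[0,0,0],[0,0,0],[0,0,0],[0,0,0.26],[0,0,0.26],[0,0,0.26],[0,0,0]],"delta_rot":[[0,0,0],[0,0,0],[0,0,0],[0,0,0],[0,0,0],[0,0,0],[0,0,0.05],[0,0,0.05],[0,0,0.05],[0,0,0.05],[0,0,0.05],[0,0,0.05],[0,0,0.05],[0,0,0.05],[0,0,0.05],[0,0,0.05],[0,0,0],[0,0,0],[0,0,0],[0,0,0]]}' 54; python3 -m inch '{"translation":[[0,0,0],[0,0,0],[0,0,0],[0,0,0],[0,0,0],[0,0,0],[0,0,0]],"delta_rot":[[0,0,0],[0,0,0],[0,0,0],[0,0,0],[0,0,0],[0,0,0],[0,0,0]]}' 0 12; python3 go.py '[566,-41,220]' 0
```

```text
t: 14.62
eef_pos: [445.2, -288.2, 63.5]
tcp_rot: [-179.8, 0.3, 0.0]
wrist_force: [-0.6, -0.2, 0.4]
opening: 0.575
finger_force: 0.0
t: 15.5
eef_pos: [447.5, -289.9, 67.0]
tcp_rot: [180.0, -0.1, 0.0]
wrist_force: [-0.7, -0.6, 4.8]
opening: 0.259
finger_force: 12.0
t 15.5 p [ 447.498 -289.868   66.986] rot [179.954  -0.068   0.014] F [-0.736 -0.582  4.762] open 24.4 ff 11.99781283736229
turn shares total [ 0. -0.  0.]
shift shares total (nominal down, yaw) [ 1.481 -3.111 -1.913]
```

```bash
python3 -m inch '{"translation":[[0,0,-0.3],[0,0,-0.4],[0,0,-0.4],[0,0,-0.4],[0,0,-0.4],[0,0,0],[0,0,0]],"delta_rot":[[0,0,0],[0,0,0],[0,0,0],[0,0,0],[0,0,0],[0,0,0],[0,0,0]]}' ; python3 go.py
python3 - <<'E'
from h import *
t=vision.snapshot("top");s=vision.snapshot("side")
cv2.imwrite("pics/w_t.png",t["frame"]);cv2.imwrite("pics/w_s.png",s["frame"])
a=cv2.resize(t["frame"][165:240,245:345],(700,525),interpolation=cv2.INTER_CUBIC)
for n,y in((2,-41),(3,-99)):
    for k in range(0,360,10):
        p=proj(t,[566+21*np.cos(np.radians(k)),y+21*np.sin(np.radians(k)),46]); cv2.circle(a,tuple(int(i) for i in ((p-[245,165])*7+3)),1,(0,0,255),-1)
cv2.imwrite("pics/wells.png",a)
E
```

```text
t: 16.38
eef_pos: [446.4, -289.1, 216.2]
tcp_rot: [-179.9, 0.1, 0.0]
wrist_force: [0.2, -0.2, -1.1]
opening: 0.26
finger_force: 12.0
t 16.38 p [ 446.424 -289.062  216.173] rot [-179.881    0.142    0.015] F [ 0.248 -0.199 -1.075] open 24.4 ff 11.994881629943848
```

View pics/wells.png

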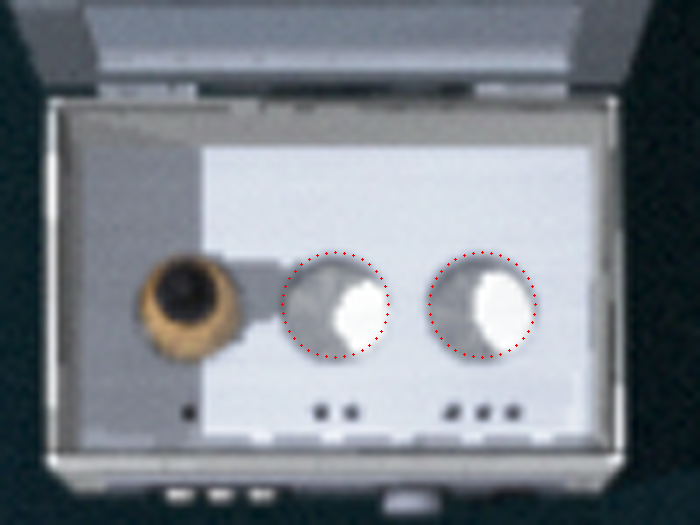

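The predicted well circles, centred at (566,-41) and (566,-99), lie on the seen wells within half a millimetre. The block's shape and dots agree. The lid is open, with well 1's bottle at (188,300). Carrying B over well 2.

```bash
python3 -m inch '{"translation":[[0.15,-0.31,0],[0.21,-0.45,0],[0.225,-0.47,0],[0.225,-0.47,0],[0.225,-0.47,0],[0.225,-0.47,0],[0.225,-0.467,0],[0,0,0],[0,0,0.3],[0,0,0.3],[0,0,0.3],[0,0,0.25],[0,0,0],[0,0,0],[0,0,0]],"delta_rot":[[0,0,0],[0,0,0],[0,0,0],[0,0,0],[0,0,0],[0,0,0],[0,0,0],[0,0,0],[0,0,0],[0,0,0],[0,0,0],[0,0,0],[0,0,0],[0,0,0],[0,0,0]]}' ; python3 go.py '[565.8,-41,78.3]' 0
```

```text
t: 18.35
eef_pos: [566.4, -41.3, 127.6]
tcp_rot: [180.0, -0.1, -0.0]
wrist_force: [-0.1, -0.2, -0.9]
opening: 0.261
finger_force: 12.0
t 18.35 p [566.43  -41.345 127.576] rot [179.978  -0.127  -0.003] F [-0.114 -0.191 -0.878] open 24.5 ff 11.99492633342743
turn shares total [ 0.    -0.001 -0.   ]
shift shares total (nominal down, yaw) [-0.008 -0.004  0.616]
```

Now lower gently and watch the force.

```bash
python3 -m inch '{"translation":[[0,0,0.1],[0,0,0.1],[0,0,0.08],[0,0,0],[0,0,0]],"delta_rot":[[0,0,0],[0,0,0],[0,0,0],[0,0,0],[0,0,0]]}' ; python3 go.py | head -1;python3 -m inch '{"translation":[[0,0,0.1],[0,0,0.1],[0,0,0.08],[0,0,0.03],[0,0,0],[0,0,0]],"delta_rot":[[0,0,0],[0,0,0],[0,0,0],[0,0,0],[0,0,0],[0,0,0]]}' ; python3 go.py
```

```text
t: 18.98
eef_pos: [565.6, -40.8, 103.6]
tcp_rot: [-180.0, 0.0, 0.0]
wrist_force: [-0.6, 0.9, -0.8]
opening: 0.262
finger_force: 12.0
t 18.98 p [565.63  -40.759 103.629] rot [-179.971    0.033    0.018] F [-0.64   0.935 -0.759] open 24.6 ff 11.999499052762985
t: 19.73
eef_pos: [565.6, -40.8, 78.9]
tcp_rot: [-180.0, 0.0, 0.0]
wrist_force: [-0.4, 1.5, -0.8]
opening: 0.257
finger_force: 12.0
t 19.73 p [565.637 -40.813  78.911] rot [-179.978    0.024    0.016] F [-0.378  1.455 -0.776] open 24.2 ff 12.00123131275177
```

B slid in with no contact force. Setting it down, releasing, and moving over A.

```bash
python3 -m inch '{"translation":[[0,0,0.01],[0,0,0],[0,0,0],[0,0,0],[0,0,0],[0,0,-0.2],[0,0,-0.4],[0,0,-0.4],[0,0,-0.45],[0,0,-0.45],[-0.04,0.3,0],[-0.04,0.45,0],[-0.04,0.5,0],[-0.04,0.5,0],[-0.04,0.5,0],[-0.025,0.525,0],[0,0.5,0],[0,0,0],[0,0,0]],"delta_rot":[[0,0,0],[0,0,0],[0,0,0],[0,0,0],[0,0,0],[0,0,0],[0,0,0],[0,0,0],[0,0,0],[0,0,0],[0,0,0],[0,0,0],[0,0,0],[0,0,0],[0,0,0],[0,0,0],[0,0,0],[0,0,0],[0,0,0]]}' 40; python3 go.py '[547.7,-303,24]' 0;  python3 - <<'E'
from h import *
t=vision.snapshot("top");s=vision.snapshot("side")
a=cv2.resize(t["frame"][165:240,245:345],(400,300),interpolation=cv2.INTER_CUBIC)
b=cv2.resize(s["frame"][140:240,220:353],(400,300),interpolation=cv2.INTER_CUBIC)
cv2.imwrite("pics/w2.png",np.hstack([a,b]))
E
```

```text
t: 22.1
eef_pos: [548.0, -302.6, 231.1]
tcp_rot: [-180.0, -0.1, 0.0]
wrist_force: [-0.2, 0.7, -0.2]
opening: 0.427
finger_force: 0.0
t 22.1 p [ 548.01  -302.554  231.078] rot [-179.987   -0.052    0.02 ] F [-0.233  0.661 -0.187] open 40.2 ff 0.0
turn shares total [-0. -0.  0.]
shift shares total (nominal down, yaw) [-0.004  0.006  2.588]
```

View pics/w2.png

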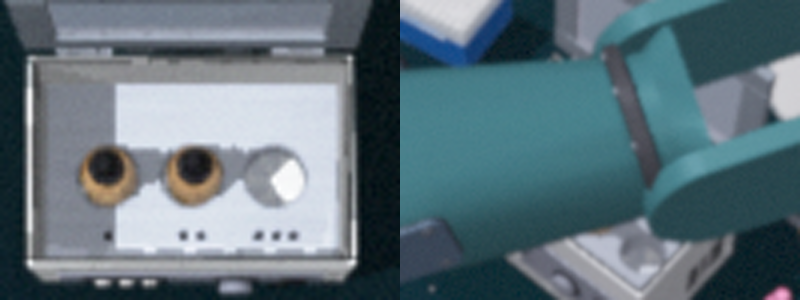

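B stands in well 2 at (193,170), just like its neighbour at (108,170). The lid is still open. Now squeeze A in x.

```bash
python3 -m inch '{"translation":[[0,0,0.12],[0,0,0.12],[0,0,0.12],[0,0,0.12],[0,0,0.12],[0,0,0.12],[0,0,0.12],[0,0,0.12],[0,0,0.12],[0,0,0.12],[0,0,0],[0,0,0.35],[0,0,0.35],[0,0,0.35],[0,0,0.33],[0,0,0]],"delta_rot":[[0,0,-0.05],[0,0,-0.05],[0,0,-0.05],[0,0,-0.05],[0,0,-0.05],[0,0,-0.05],[0,0,-0.05],[0,0,-0.05],[0,0,-0.05],[0,0,-0.05],[0,0,0],[0,0,0],[0,0,0],[0,0,0],[0,0,0],[0,0,0]]}' 64; python3 -m inch '{"translation":[[0,0,0],[0,0,0],[0,0,0],[0,0,0],[0,0,0],[0,0,0],[0,0,0]],"delta_rot":[[0,0,0],[0,0,0],[0,0,0],[0,0,0],[0,0,0],[0,0,0],[0,0,0]]}' 0 5; python3 go.py
```

```text
t: 24.2
eef_pos: [546.6, -301.4, 21.9]
tcp_rot: [-179.8, -0.2, 89.9]
wrist_force: [-0.8, 0.3, 0.1]
opening: 0.682
finger_force: 0.0
t: 25.08
eef_pos: [548.8, -303.4, 25.3]
tcp_rot: [179.9, 0.1, 90.0]
wrist_force: [0.5, 0.7, 5.7]
opening: 0.398
finger_force: 5.0
t 25.07 p [ 548.819 -303.414   25.324] rot [179.861   0.071  90.012] F [0.515 0.738 5.662] open 37.4 ff 5.0015696034097346
```

```bash
python3 -m inch '{"translation":[[0,0,0],[0,0,0],[0,0,-0.33],[0,0,-0.33],[0,0,-0.33],[0,0,-0.33],[0,0,0],[0,0,0],[0,0,0],[0,0,0],[0,0,0],[0,0,0],[0,0,0],[0,0,0],[0,0,0],[0,0,0],[0,0,0.26],[0,0,0.26],[0,0,0.26],[0,0,0]],"delta_rot":[[0,0,0],[0,0,0],[0,0,0],[0,0,0],[0,0,0],[0,0,0],[0,0,0.05],[0,0,0.05],[0,0,0.05],[0,0,0.05],[0,0,0.05],[0,0,0.05],[0,0,0.05],[0,0,0.05],[0,0,0.05],[0,0,0.05],[0,0,0],[0,0,0],[0,0,0],[0,0,0]]}' 54; python3 -m inch '{"translation":[[0,0,0],[0,0,0],[0,0,0],[0,0,0],[0,0,0],[0,0,0],[0,0,0]],"delta_rot":[[0,0,0],[0,0,0],[0,0,0],[0,0,0],[0,0,0],[0,0,0],[0,0,0]]}' 0 12; python3 -m inch '{"translation":[[0,0,-0.3],[0,0,-0.4],[0,0,-0.4],[0,0,-0.4],[0,0,-0.4],[0,0,0],[0,0,0],[0,0,0]],"delta_rot":[[0,0,0],[0,0,0],[0,0,0],[0,0,0],[0,0,0],[0,0,0],[0,0,0],[0,0,0]]}';python3 go.py '[565.8,-99,218]' 0
```

```text
t: 27.58
eef_pos: [546.0, -301.8, 63.9]
tcp_rot: [-179.8, 0.3, 0.0]
wrist_force: [-0.6, -0.1, 0.1]
opening: 0.575
finger_force: 0.0
t: 28.45
eef_pos: [548.3, -303.3, 67.9]
tcp_rot: [180.0, -0.1, 0.0]
wrist_force: [0.9, -0.2, 5.0]
opening: 0.256
finger_force: 12.0
t: 29.45
eef_pos: [547.0, -302.4, 216.2]
tcp_rot: [-179.8, 0.2, 0.0]
wrist_force: [-0.3, -0.4, -0.9]
opening: 0.253
finger_force: 12.0
t 29.45 p [ 547.017 -302.383  216.235] rot [-179.845    0.219    0.017] F [-0.264 -0.369 -0.869] open 23.8 ff 11.999453902244568
turn shares total [-0.001  0.001  0.   ]
shift shares total (nominal down, yaw) [ 0.235 -2.542 -0.022]
```

```bash
python3 -m inch '{"translation":[[0.025,-0.3,0],[0.04,-0.45,0],[0.04,-0.45,0],[0.04,-0.45,0],[0.04,-0.45,0],[0.04,-0.45,0],[0,0,0],[0,0,0.3],[0,0,0.3],[0,0,0.3],[0,0,0.25],[0,0,0],[0,0,0],[0,0,0]],"delta_rot":[[0,0,0],[0,0,0],[0,0,0],[0,0,0],[0,0,0],[0,0,0],[0,0,0],[0,0,0],[0,0,0],[0,0,0],[0,0,0],[0,0,0],[0,0,0],[0,0,0]]}' ; python3 go.py '[565.8,-99,79]' 0
```

```text
t: 31.2
eef_pos: [566.6, -99.2, 128.5]
tcp_rot: [180.0, -0.1, 0.0]
wrist_force: [0.2, 0.4, 0.6]
opening: 0.26
finger_force: 12.0
t 31.2 p [566.56  -99.228 128.549] rot [179.964  -0.143   0.005] F [0.228 0.378 0.632] open 24.4 ff 11.999413669109344
turn shares total [ 0.    -0.001  0.   ]
shift shares total (nominal down, yaw) [-0.01  -0.003  0.619]
```

```bash
python3 -m inch '{"translation":[[0,0,0.1],[0,0,0.1],[0,0,0.08],[0,0,0],[0,0,0]],"delta_rot":[[0,0,0],[0,0,0],[0,0,0],[0,0,0],[0,0,0]]}' ; python3 go.py '[565.8,-99,79]' 0
```

```text
t: 31.82
eef_pos: [565.9, -99.0, 104.7]
tcp_rot: [-180.0, -0.0, 0.0]
wrist_force: [-0.2, -0.3, -1.4]
opening: 0.257
finger_force: 12.0
t 31.82 p [565.898 -98.972 104.697] rot [-179.996   -0.007    0.015] F [-0.16  -0.326 -1.353] open 24.2 ff 11.999413222074509
turn shares total [-0. -0.  0.]
shift shares total (nominal down, yaw) [-0.001  0.     0.321]
```

```bash
python3 -m inch '{"translation":[[0,0,0.1],[0,0,0.1],[0,0,0.08],[0,0,0.03],[0,0,0.01],[0,0,0]],"delta_rot":[[0,0,0],[0,0,0],[0,0,0],[0,0,0],[0,0,0],[0,0,0]]}' ; python3 -m inch '{"translation":[[0,0,0],[0,0,0],[0,0,0],[0,0,0],[0,0,-0.2],[0,0,-0.4],[0,0,-0.4],[0,0,-0.45],[0,0,-0.45],[-0.4,0,-0.3],[-0.45,0,-0.4],[-0.5,0,-0.4],[-0.5,0,-0.4],[-0.3,0,-0.3],[0,0,0],[0,0,0]],"delta_rot":[[0,0,0],[0,0,0],[0,0,0],[0,0,0],[0,0,0],[0,0,0],[0,0,0],[0,0,0],[0,0,0],[0,0,0],[0,0,0],[0,0,0],[0,0,0],[0,0,0],[0,0,0],[0,0,0]]}' 40;python3 go.py
python3 - <<'E'
from h import *
t=vision.snapshot("top");s=vision.snapshot("side")
a=cv2.resize(t["frame"][150:255,240:380],(400,300),interpolation=cv2.INTER_CUBIC)
b=cv2.resize(s["frame"][110:260,220:420],(400,300),interpolation=cv2.INTER_CUBIC)
cv2.imwrite("pics/w3.png",np.hstack([a,b]))
E
```

```text
t: 32.58
eef_pos: [565.9, -99.0, 79.8]
tcp_rot: [180.0, -0.0, 0.0]
wrist_force: [-1.9, 1.4, 4.4]
opening: 0.261
finger_force: 12.0
t: 34.58
eef_pos: [394.2, -99.0, 374.4]
tcp_rot: [-180.0, 0.0, 0.0]
wrist_force: [0.7, -0.1, 0.2]
opening: 0.426
finger_force: 0.0
t 34.58 p [394.229 -98.998 374.416] rot [-179.979    0.01     0.021] F [ 0.729 -0.117  0.239] open 40.1 ff 0.0
```

View pics/w3.png

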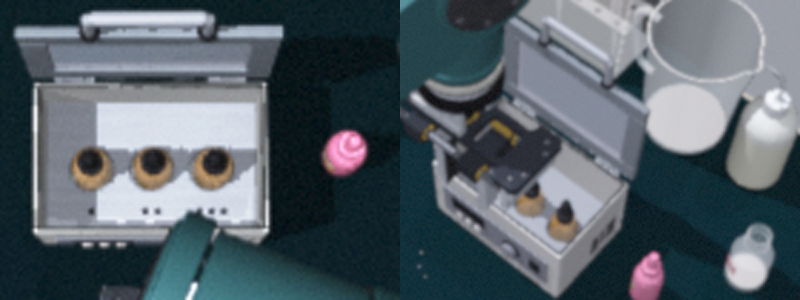

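All three bottles sit upright in their wells, at (92,165), (152,165) and (213,165) in the left half. The lid stands open with its bar at about (148,20). Now turn to yaw 90 and go above the bar.

```bash
python3 -m inch '{"translation":[[0.07,0,0],[0.07,0,0],[0,0,0],[0,0,0],[0,0,0],[0,0,0],[0,0,0],[0,0,0],[0,0,0],[0,0,0],[0.1,0.4,0],[0.1,0.4,0],[0.1,0.4,0],[0.1,0.4,0],[0.1,0.4,0],[0.1,0.4,0],[0.125,0.4,0],[0,0.365,0],[0,0,0],[0,0,0]],"delta_rot":[[0,0,-0.05],[0,0,-0.05],[0,0,-0.05],[0,0,-0.05],[0,0,-0.05],[0,0,-0.05],[0,0,-0.05],[0,0,-0.05],[0,0,-0.05],[0,0,-0.05],[0,0,0],[0,0,0],[0,0,0],[0,0,0],[0,0,0],[0,0,0],[0,0,0],[0,0,0],[0,0,0],[0,0,0]]}' 54;python3 go.py '[647,-41,301]' 90
```

```text
t: 37.17
eef_pos: [657.9, -40.0, 373.7]
tcp_rot: [-179.8, -0.0, 90.0]
wrist_force: [-0.6, -0.1, 0.5]
opening: 0.578
finger_force: 0.0
t 37.17 p [657.859 -39.972 373.674] rot [-179.839   -0.025   90.022] F [-0.634 -0.143  0.55 ] open 54.4 ff 0.0
turn shares total [-0.001 -0.     0.   ]
shift shares total (nominal down, yaw) [-0.013 -0.136  0.908]
```

```bash
python3 -m inch '{"translation":[[0,-0.135,0],[0,0,0],[0,0,0.25],[0,0,0.25],[0,0,0.25],[0,0,0.15],[0,0,0]],"delta_rot":[[0,0,0],[0,0,0],[0,0,0],[0,0,0],[0,0,0],[0,0,0],[0,0,0]]}' 54;python3 go.py; python3 -m inch '{"translation":[[0,0,0],[0,0,0],[0,0,0],[0,0,0],[0,0,0],[0,0,0],[0,0,0],[0,0,0]],"delta_rot":[[0,0,0],[0,0,0],[0,0,0],[0,0,0],[0,0,0],[0,0,0],[0,0,0],[0,0,0]]}' 0 25; python3 go.py;  python3 - <<'E'
import numpy as np
q=np.linspace(1.6,0.84,13);x=-190*np.cos(q);z=190*np.sin(q)
print(np.round(np.c_[np.diff(x),-np.diff(z)]/80,3).tolist(), 641.5+x[-1],130+z[-1]-18.8)
E
```

```text
t: 38.05
eef_pos: [646.8, -40.1, 302.4]
tcp_rot: [-179.9, -0.0, 90.0]
wrist_force: [0.0, -0.2, 1.4]
opening: 0.574
finger_force: 0.0
t 38.05 p [646.799 -40.101 302.358] rot [-179.914   -0.021   90.003] F [ 0.001 -0.197  1.364] open 54.0 ff 0.0
t: 39.05
eef_pos: [647.5, -40.1, 303.2]
tcp_rot: [180.0, -0.0, 90.0]
wrist_force: [1.6, 0.3, 0.1]
opening: 0.117
finger_force: 25.0
t 39.05 p [647.536 -40.086 303.187] rot [179.961  -0.001  90.015] F [1.577 0.271 0.13 ] open 11.0 ff 24.999962747097015
[[-0.15, 0.0], [-0.15, 0.01], [-0.149, 0.019], [-0.148, 0.029], [-0.145, 0.038], [-0.143, 0.047], [-0.14, 0.056], [-0.136, 0.065], [-0.131, 0.073], [-0.126, 0.081], [-0.121, 0.089], [-0.115, 0.097]] 514.6820630901515 252.68219279446322
```

Bar gripped (opening 11 mm). Bring it down along the arc to about 0.84 rad and hold.

```bash
python3 -m inch '{"translation":[[0,-0.15,0],[0,-0.15,0.01],[0,-0.15,0.02],[0,-0.148,0.03],[0,-0.145,0.038],[0,-0.143,0.047],[0,-0.14,0.056],[0,-0.136,0.065],[0,-0.13,0.073],[0,-0.126,0.08],[0,-0.12,0.09],[0,-0.115,0.097],[0,0,0],[0,0,0],[0,0,0],[0,0,0],[0,0,0],[0,0,0]],"delta_rot":[[0,0,0],[0,0,0],[0,0,0],[0,0,0],[0,0,0],[0,0,0],[0,0,0],[0,0,0],[0,0,0],[0,0,0],[0,0,0],[0,0,0],[0,0,0],[0,0,0],[0,0,0],[0,0,0],[0,0,0],[0,0,0]]}';python3 go.py;python3 - <<'E'
from h import *
p=observe()["eef_pos"]
print("q from x",np.arccos((641.7-p[0])/190),"from z",np.arcsin((p[2]+18.8-130)/190))
t=vision.snapshot("top");s=vision.snapshot("side")
a=cv2.resize(t["frame"][150:255,240:380],(400,300),interpolation=cv2.INTER_CUBIC)
b=cv2.resize(s["frame"][80:260,200:440],(400,300),interpolation=cv2.INTER_CUBIC)
cv2.imwrite("pics/end.png",np.hstack([a,b]))
E
```

```text
t: 41.3
eef_pos: [514.9, -39.9, 254.9]
tcp_rot: [-180.0, -0.0, 90.0]
wrist_force: [-4.0, 2.3, 4.0]
opening: 0.119
finger_force: 25.0
t 41.3 p [514.916 -39.874 254.856] rot [-179.985   -0.026   90.028] F [-4.014  2.345  4.04 ] open 11.1 ff 24.997506737709045
q from x 0.8402395857519916 from z 0.8573087607041756
```

View pics/end.png

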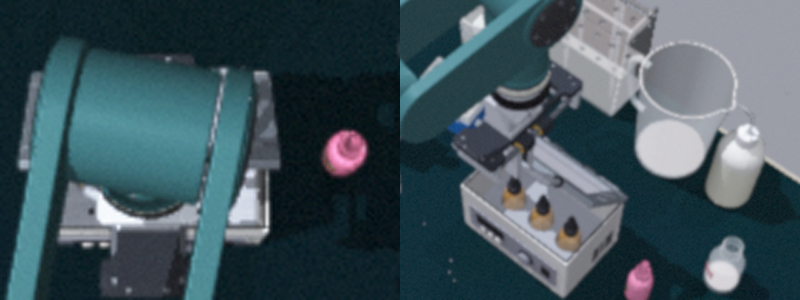

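The lid is held by its bar, tilted at about 0.85 rad, which lies within 0.72–0.94. All three bottles are upright at (513,190), (541,210) and (569,232). The arm is still, so I hand the job in.

```bash
python3 -c "
from plant import ticket
print(ticket.finish_job())"
```

```text
the job is handed in; nothing more can be done
None
```

The job is handed in at about 41 s: both amber bottles are seated upright in wells 2 and 3, and the arm is holding the lid still by its bar at about 0.85 rad, just below balance; the crucible, glass bottle and tip box were never touched.

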